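Stop a counting scale from wobbling

TASK

The counting scale on the bench rocks because its screw foot, the one under the black bar handle at its corner, is screwed up too far. Screw that foot down (clockwise from above) until the scale stands level and firm with all four feet bearing on the bench, not screwed out so far that another foot lifts, then let go of the handle. Do not shove the scale out of its place or tip it, and do not disturb the things around it.

Things in the scene. Friction and masses are not known exactly. Their poses are not given: they have to be found in the camera images.
- scale: Loose grey counting scale, about 6 kg, 240 x 240 mm, its top plate (bright steel pan, 215 mm square) 80 mm above the bench. Origin on the bench under the centre of the housing; z up when level. It leans toward the screw foot while that foot is short (about 1.2 to 2.4 degrees at the start); it stands level when z is vertical.
- handle_grip (a point): Centre of the black bar handle on top of the screw foot's spindle, at the scale's corner (-135, +135 mm in the scale's frame), about 123 mm above the bench; the open space around it is free above the pan. The bar is 64 mm long (its own x), 14 mm thick (its own y) and 26 mm tall; its centre is the turning axis. Once the foot bears on the bench the handle keeps its height while the scale's corner rises.
- handle (a joint): Handle angle, rad, growing clockwise from above, which drives the foot down 12 mm per turn (1.91 mm per rad). All four feet share the weight at about -0.3 (their rubber gives about 1 mm); below: foot too short; above: too long. Starts between -5 and -3.2. A quarter turn off either way is still firm enough; no stop marks the place (it turns on to 4). Takes 0.15 N m and stays where left.
- screw_foot: Black rubber foot pad, 38 mm across, 10 mm thick, at the lower end of the handle's spindle; origin at the centre of its sole. It slides up and down in the scale as the handle turns, and does not spin.
- foot_a: Fixed black rubber foot, 32 mm across, 25 mm tall, at (-100, -100 mm) in the scale's frame; origin at the centre of its sole.
- foot_b: Fixed rubber foot as foot_a, at (+100, -100 mm), diagonally opposite the screw foot; it hangs in the air while the screw foot is short. Origin at the centre of its sole.
- foot_c: Fixed rubber foot as foot_a, at (+100, +100 mm). Origin at the centre of its sole.
- bin: Bystander: loose grey open bin, 230 x 130 x 75 mm tall, with two fuses in it; origin under its centre.
- carton: Bystander: loose cardboard carton, 150 x 110 x 90 mm tall; origin under its centre.
- fuse: Bystander: loose white cylindrical fuse with brass ends, standing upright, 64 mm across, 130 mm tall; origin under its centre.

How it is judged:
By the outcome, as a careful person would: the job done as asked, in the order asked, and still so for the second after the job is handed in, with the robot touching nothing.
It also fails if it takes over 67 s, if anything falls off the work surface, if the arm or the gripper's body presses on something with over 40 N, if the wrist force passes 120 N, or if a joint passes its speed limit or range.

ROBOT

A 7-joint arm with a two-finger parallel gripper is mounted at the origin on the work surface. World frame = base frame: x ahead of the robot, y to its left, z up, the work surface at z = 0. Lengths are in m, angles in rad, forces in N, time in s.
With the tool pointing down it reaches from about 0.425 to 0.875 m from the base axis. Payload 4.7 kg.
Tool frame: the origin (TCP) lies on the centre line of the jaws, within the pads' length; the fingertips stand 19 mm ahead of it and the grasp point (between the pads) is the TCP (ctrl.nose_length is the distance from the TCP to the fingertips, in m); z points along the fingers, x is the direction in which the jaws open and shut, and the axes are right-handed (so a half turn about z gives the same grasp; the last joint's range is limited). The gripper opens to 87 mm and grips with 3 to 60 N. Pads are 19 mm wide; open, the fingers measure 117 mm over their backs; the gripper's body (75 mm by 190 mm) begins 51 mm behind the grasp point.
Start: joints at [1.218, 0.321, -0.07, 1.45, 0.023, 1.371, -0.057], TCP at [0.233, -0.607, 0.242] pointing down, gripper open.
Joint ranges: [-2.86, 2.86], [-0.3, 2.09], [-1.38, 1.24], [0.06, 2.45], [-1.56, 4.7], [0.09, 2.05], [-2.69, 2.69]. Speed limits (rad/s): [2.57, 2.57, 3.14, 3.14, 3.14, 3.14, 3.14].

INTERFACE

Orientations are given as a rotation vector (axis times angle).
In Python, from bench import ctrl gives the robot as it stands. The module is installed in compiled form; this text tells all that it offers.
- The arm moves only by the shell command python3 -m crank 'ROWS' [OPENING] [FORCE]. ROWS is a JSON object of lists of equal length, an entry for each row: "dp": the shift along the tool's x, y, z in cm, a list of three; "delta_rot": the turn, a rotation vector about the tool's x, y, z in rad, a list of three. In form: {"dp": [[x, y, z], ...], "delta_rot": [[rx, ry, rz], ...]}. A call has exactly 8 rows; each row shifts and turns the commanded pose from where the row before left it, along the tool's axes as they then stand; what a row does not reach is not made up. A row lasts 1/10 s, in which the tool goes at most 50 mm and 8.59 degrees, less where a joint would pass 70% of its speed; a pose out of reach is approached as far as the arm can. A call with a gripper value outside its range is refused whole. OPENING is the finger opening in cm, from 0 to 8.7, set as the call begins (- or left out, the last holds). The fingers move at their own pace and stop on an object; FORCE is the grip in N (left out, the last holds). Time passes only in rows, so rows that do not move let the fingers close, or fill a call up. It gives the time, the measured TCP pose, the force and the opening at its end, in the units of the state.
- ctrl.get_state(): the state, without advancing time (a new reading comes with each control period).
- ctrl.get_image(name): name is "side" or "top"; returns the picture (384x512x3 uint8, blue, green, red); there is no depth.
- ctrl.camera_info(name): a dict with "camera_matrix" (3x3 intrinsics, pixels), "xyz" and "orientation" of the camera in the world. Camera axes: x right, y down, z forward; pixel columns grow to the right and rows downward; lengths in m; the calibration is good to about 2 mm. A picture is of the moment at which its call begins. camera_info takes no time and is no camera call.
- ctrl.close_job(): hands the job in, once; it reports no verdict.
The state is a dict: "time": time; "joint_positions": joint angles; "qd": joint speeds; "joint_torque": joint torques, N m; "position": TCP position; "tool_rot": TCP orientation; "ft_force": force on the tool from outside, world axes, zero at the start; "torque": the same for the moment, N m; "grip_width": opening from 0.0 (shut) to 1.0 (fully open).
Only numpy, scipy, OpenCV 4.12 (cv2) and the standard library are available. Lean on these libraries where they do the work, as an engineer would, in place of code of your own. Each camera call takes 0.05 s, during which the arm holds its last target.

## Working session

There is one attempt and no reset: what is moved stays moved. The work goes in short steps, Python scripts to look and compute and a shell command to move; the robot and the scene stay as the last step left them, time stands still between calls to the robot, and variables do not carry over. Pictures are saved under pics/ and viewed, and the job is handed in when it is done.

```bash
mkdir -p pics
python3 - <<'E'
from bench import ctrl
import cv2
s=ctrl.get_state(); print(s)
for n in("side","top"):
    i=ctrl.get_image(n); cv2.imwrite(f"pics/{n}0.png",i); c=ctrl.camera_info(n); print(n,c)
print(ctrl.nose_length)
E
```

```text
{'time': 0.0, 'joint_positions': array([ 1.21807059,  0.32183209, -0.07009518,  1.45167339,  0.02259839,
        1.37077769, -0.05694082]), 'qd': array([-1.49050853e-04,  7.34966451e-04, -3.52887291e-07, -2.80515723e-05,
       -1.18086577e-03,  2.21195089e-03,  2.71192851e-03]), 'joint_torque': array([ 7.74663022e-05, -4.91279590e+01, -4.03926568e-01, -3.12524092e+01,
       -6.40098844e-02,  4.36964817e-02,  1.86325656e-04]), 'position': array([ 0.23290368, -0.60629319,  0.24045646]), 'tool_rot': array([-2.58851555e+00,  1.77845458e+00,  2.54261383e-03]), 'ft_force': array([ 0.66239245, -0.59204797, -0.6595515 ]), 'torque': array([ 0.03334542, -0.03717652,  0.01378689]), 'grip_width': 0.9978226365429335}
side {'camera_matrix': array([[444.10369701,   0.        , 250.22884088],
       [  0.        , 444.10369701, 195.5713996 ],
       [  0.        ,   0.        ,   1.        ]]), 'xyz': array([0.07415739, 1.01057797, 0.9047529 ]), 'orientation': array([-0.57741845,  2.56522429, -1.28972434])}
top {'camera_matrix': array([[475.15347627,   0.        , 254.50381194],
       [  0.        , 475.15347627, 192.10310426],
       [  0.        ,   0.        ,   1.        ]]), 'xyz': array([ 0.45586194, -0.01137848,  1.65925751]), 'orientation': array([-2.1679877 ,  2.19792033, -0.05980605])}
0.019
```

View pics/side0.png

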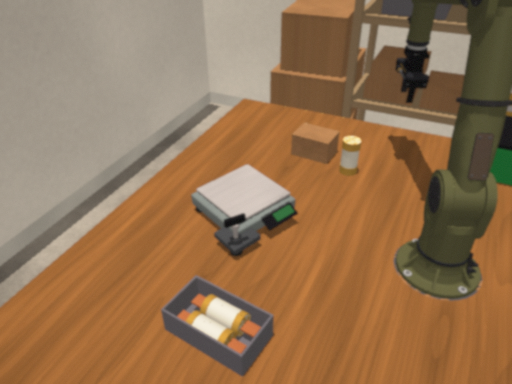

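View pics/top0.png

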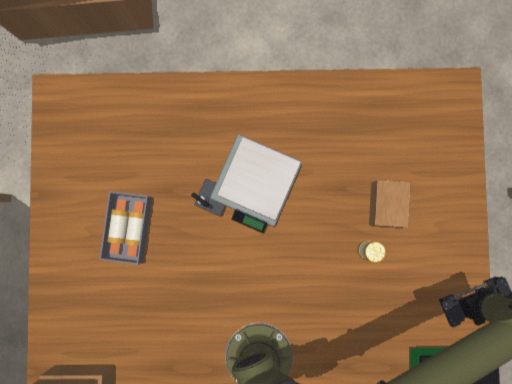

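The side view shows the handle near (234,220) and the top view near (202,200). The bin is at the lower left, and the carton and fuse are far off. I'll zoom in to measure.

```bash
cat > h.py <<'E'
from bench import ctrl
import cv2, numpy as np
from scipy.spatial.transform import Rotation as R
def ray(n,uv):
    c=ctrl.camera_info(n); K=c["camera_matrix"]
    d=R.from_rotvec(c["orientation"]).as_matrix()@np.linalg.solve(K,[uv[0],uv[1],1.]); return np.array(c["xyz"]),d/np.linalg.norm(d)
def plane(n,uv,z):
    o,d=ray(n,uv); return o+d*(z-o[2])/d[2]
def tri(a,b):
    A=np.zeros((3,3));B=np.zeros(3)
    for o,d in(a,b):
        P=np.eye(3)-np.outer(d,d);A+=P;B+=P@o
    x=np.linalg.solve(A,B); return x,[np.linalg.norm((np.eye(3)-np.outer(d,d))@(x-o)) for o,d in(a,b)]
def proj(n,X):
    c=ctrl.camera_info(n);q=R.from_rotvec(c["orientation"]).as_matrix().T@(np.array(X)-c["xyz"]);q=c["camera_matrix"]@q;return q[:2]/q[2]
def crop(n,i,x0,y0,w,h,f,name):
    cv2.imwrite(f"pics/{name}.png",cv2.resize(i[y0:y0+h,x0:x0+w],None,fx=f,fy=f,interpolation=cv2.INTER_CUBIC))
E
python3 - <<'E'
from h import *
a=cv2.imread("pics/side0.png");b=cv2.imread("pics/top0.png")
crop("side",a,185,160,120,100,6,"s0c");crop("top",b,185,130,120,110,5,"t0c")
for n,i,(x0,y0,w,h) in(("side",a,(215,205,45,50)),("top",b,(185,175,50,50))):
    m=(i.max(2)<45).astype(np.uint8);m2=np.zeros_like(m);m2[y0:y0+h,x0:x0+w]=m[y0:y0+h,x0:x0+w]
    k,l,s,c=cv2.connectedComponentsWithStats(m2)
    for j in range(1,k):
        if s[j,4]>8: print(n,s[j],c[j])
E
```

```text
side [225 215  20  12 124] [233.9516129  220.63709677]
side [232 251  10   4  23] [237.13043478 252.86956522]
top [202 202   7   4  17] [205.52941176 203.76470588]
```

View pics/s0c.png

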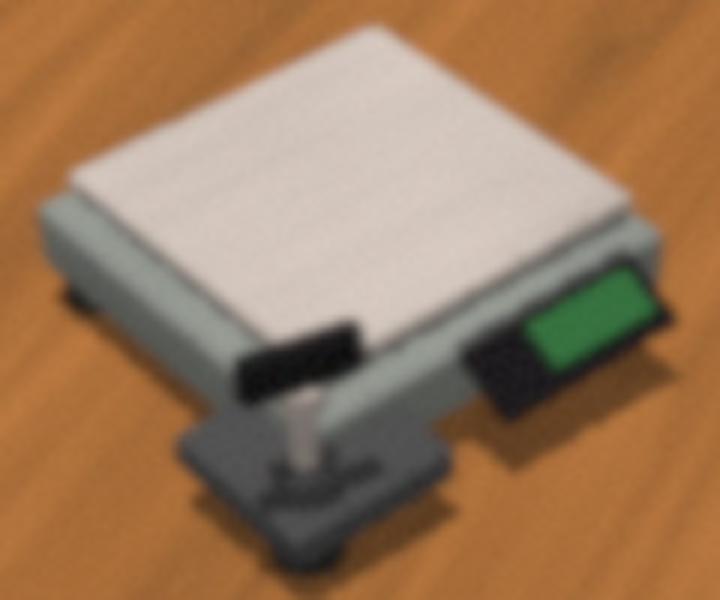

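View pics/t0c.png

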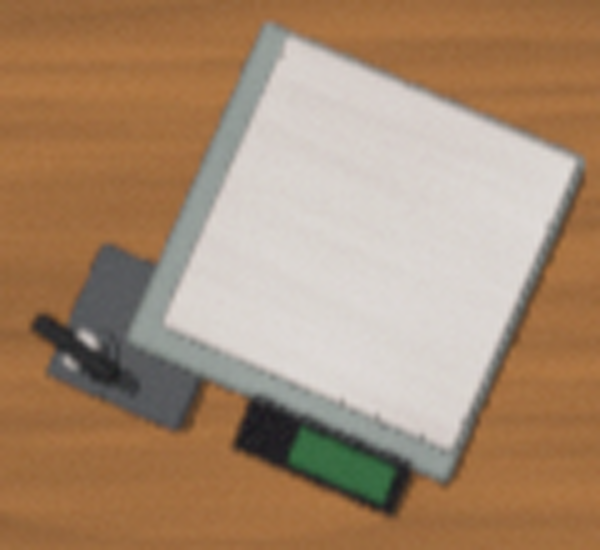

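Run:
```python
from h import *
a=cv2.imread("pics/side0.png");b=cv2.imread("pics/top0.png")
print(tri(ray("side",(234,220.6)),ray("top",(200.7,200))))
P=[plane("top",p,.123+.013) for p in((192.0,194.4),(210,206.))];d=P[1]-P[0];print("top ends",P,np.linalg.norm(d),np.degrees(np.arctan2(d[1],d[0])), (P[0]+P[1])/2)
# side: bar top face ends (centre line) zoom px/6
P=[plane("side",p,.123) for p in((185+241/6,160+380/6),(185+358/6,160+345/6))];d=P[1]-P[0];print("side ends",P,np.linalg.norm(d),np.degrees(np.arctan2(d[1],d[0])),(P[0]+P[1])/2)
# pan
for n,i,box in(("top",b,(210,130,95,95)),("side",a,(190,160,110,75))):
    x0,y0,w,h=box
    m=np.zeros(i.shape[:2],np.uint8);s=i[y0:y0+h,x0:x0+w];m[y0:y0+h,x0:x0+w]=((s.min(2)>170)*255)
    c=max(cv2.findContours(m,cv2.RETR_EXTERNAL,cv2.CHAIN_APPROX_NONE)[0],key=cv2.contourArea)
    print(n,cv2.contourArea(c)); q=cv2.approxPolyDP(cv2.convexHull(c),4,True)[:,0]; print(q.tolist(),[plane(n,p,.08).round(4).tolist() for p in q])
```

```text
(array([0.53490996, 0.18010493, 0.11900921]), [np.float64(0.0014117110001070758), np.float64(0.0014117110001070276)])
top ends [array([0.55118766, 0.20531092, 0.136     ]), array([0.51307046, 0.14762433, 0.136     ])] 0.06914234199960759 -123.45527952811216 [0.53212906 0.17646763 0.136     ]
side ends [array([0.55047905, 0.20530648, 0.123     ]), array([0.51321139, 0.16032999, 0.123     ])] 0.058410295881012556 -129.64525421943037 [0.53184522 0.18281823 0.123     ]
top 3853.0
[[242, 138], [299, 162], [275, 218], [218, 194]] [[0.742, 0.0443, 0.08], [0.6581, -0.1453, 0.08], [0.4724, -0.0621, 0.08], [0.5548, 0.1265, 0.08]]
side 2431.0
[[286, 193], [248, 215], [231, 215], [198, 189], [249, 166]] [[0.4733, -0.0501, 0.08], [0.5336, 0.099, 0.08], [0.5792, 0.1201, 0.08], [0.7368, 0.0473, 0.08], [0.6478, -0.1431, 0.08]]
```

```bash
cat >> h.py <<'E'
def pan(n,i,box,thr=150):
    x0,y0,w,h=box;f=4
    s=cv2.resize(i[y0:y0+h,x0:x0+w],None,fx=f,fy=f,interpolation=cv2.INTER_CUBIC)
    m=((s.min(2)>thr)*255).astype(np.uint8)
    c=max(cv2.findContours(m,cv2.RETR_EXTERNAL,cv2.CHAIN_APPROX_NONE)[0],key=cv2.contourArea)
    c=cv2.convexHull(c) if False else c
    p=c[:,0].astype(float)
    # initial quad: largest-area hull quad
    hull=cv2.convexHull(c);e=1.
    q=cv2.approxPolyDP(hull,e,True)
    while len(q)>4: e*=1.1;q=cv2.approxPolyDP(hull,e,True)
    q=q[:,0].astype(float);L=[]
    for k in range(4):
        A,B=q[k],q[(k+1)%4]
        for it,tol in((0,14),(1,6),(2,3)):
            d=(B-A)/np.linalg.norm(B-A);t=(p-A)@d;r=(p-A)@np.array([-d[1],d[0]])
            g=p[(abs(r)<tol)&(t>.15*np.linalg.norm(B-A))&(t<.85*np.linalg.norm(B-A))]
            if len(g)<10: break
            vx,vy,cx,cy=cv2.fitLine(g.astype(np.float32),cv2.DIST_HUBER,0,.01,.01).ravel()
            dd=np.array([vx,vy]);cc=np.array([cx,cy]);A=cc+dd*((A-cc)@dd);B=cc+dd*((B-cc)@dd)
        L.append(np.cross([*A,1],[*B,1]))
    out=[]
    for k in range(4):
        x=np.cross(L[k-1],L[k]);x=x[:2]/x[2];out.append([(x[0]+.5)/f-.5+x0,(x[1]+.5)/f-.5+y0])
    return np.array(out)
def lean(a,b,thr=150):
    qs=pan("side",a,(190,155,110,85),thr);qt=pan("top",b,(205,125,105,105),thr)
    out=[]
    names=("s","c","b","a");guess=((.55,.128),(.742,.044),(.658,-.145),(.472,-.062))
    for nm,g in zip(names,guess):
        u=qs[np.argmin([np.linalg.norm(plane("side",p,.08)[:2]-g) for p in qs])]
        v=qt[np.argmin([np.linalg.norm(plane("top",p,.08)[:2]-g) for p in qt])]
        X,r=tri(ray("side",u),ray("top",v));out.append(X);print(nm,u.round(2),v.round(2),X.round(4),round(r[0]*1e3,2))
    X=np.array(out);C=X.mean(0);n=np.linalg.svd(X-C)[2][2];n*=np.sign(n[2])
    ds=X[0]-X[2];ds/=np.linalg.norm(ds);dc=X[1]-X[3];dc/=np.linalg.norm(dc)
    print("centre",C.round(4),"slope s-b deg(+ = s low)",np.degrees(-np.arcsin(ds[2])).round(2),"c-a",np.degrees(np.arcsin(dc[2])).round(2),"diag",np.linalg.norm(X[0]-X[2]).round(4),np.linalg.norm(X[1]-X[3]).round(4))
    return X
E
python3 - <<'E'
from h import *
a=cv2.imread("pics/side0.png");b=cv2.imread("pics/top0.png")
for t in(140,160,180):lean(a,b,t)
for n in("side","top"):
  for d in(0,):
    print(n,proj(n,(.5365,.172,.12)),proj(n,(.535,.18,.119)))
i=b[190:212,188:216].max(2)
print(i[::1,::1])
E
```

```text
s [243.44 219.31] [210.5  197.35] [0.5347 0.146  0.0994] 8.92
c [193.09 190.08] [238.31 134.62] [0.7525 0.0558 0.0768] 1.92
b [247.06 163.75] [300.61 161.4 ] [ 0.6594 -0.1507  0.0817] 0.45
a [289.78 192.49] [273.53 223.09] [ 0.459  -0.0556  0.0825] 3.59
centre [ 0.6014 -0.0011  0.0851] slope s-b deg(+ = s low) -3.14 c-a -1.03 diag 0.3224 0.314
s [230.53 216.1 ] [216.57 194.56] [0.5613 0.1346 0.0917] 9.99
c [196.6  188.94] [242.04 136.6 ] [0.7464 0.0436 0.0752] 1.42
b [247.   164.27] [300.16 161.57] [ 0.659  -0.1493  0.0805] 0.47
a [292.29 194.79] [274.71 219.64] [ 0.4622 -0.0632  0.0679] 5.17
centre [ 0.6072 -0.0086  0.0788] slope s-b deg(+ = s low) -2.14 c-a 1.37 diag 0.3004 0.3037
s [231.29 215.38] [217.27 194.23] [0.5615 0.1317 0.0924] 8.98
c [198.45 189.07] [242.35 137.2 ] [0.7427 0.0418 0.0748] 3.25
b [247.03 165.09] [299.68 161.82] [ 0.6584 -0.148   0.0781] 0.6
a [289.76 194.28] [274.59 219.1 ] [ 0.4669 -0.0617  0.0693] 2.04
centre [ 0.6074 -0.009   0.0786] slope s-b deg(+ = s low) -2.76 c-a 1.07 diag 0.2963 0.2946
side [235.32886726 218.52159224] [234.49711998 220.61185507]
to
[... 1932 characters left out ...]
162 158 158 156 158 162 161 155 135 119 104  92  89  88  90  73  68  58
   46  49  47  58  55  56  67  91  91  94]
 [156 157 157 157 157 155 157 159 153 151 140 120 105  93  89  90  89  82
   73  74  69  61  57  61  60  86  90  90]
 [160 156 160 159 156 156 155 158 156 156 157 151 140 124 106  86  84  79
   89  91  88  76  77  64  75  89  92  91]
 [162 161 159 158 163 158 160 158 160 160 159 161 157 156 142 121 114  88
   85  90  88  91  87  77  86  91  89  91]
 [161 164 160 162 159 159 161 158 159 161 161 160 160 160 159 155 150 125
  117 104  89  86  90  91  91  91  91  91]
 [156 158 159 159 159 158 156 157 156 158 158 157 158 156 157 156 153 153
  149 138 120 104  90  87  88  94  91  95]]
```

Run:
```python
from h import *
b=cv2.imread("pics/top0.png");a=cv2.imread("pics/side0.png")
for n,i,(x0,y0,w,h) in(("top",b,(188,188,24,22)),("side",a,(222,210,28,20))):
  for th in(52,58,65):
    s=cv2.resize(i[y0:y0+h,x0:x0+w].max(2),None,fx=4,fy=4,interpolation=cv2.INTER_CUBIC)
    m=(s<th).astype(np.uint8);k,l,st,c=cv2.connectedComponentsWithStats(m);j=1+np.argmax(st[1:,4])
    pts=np.argwhere(l==j)[:,::-1].astype(np.float32);r=cv2.minAreaRect(pts)
    box=(cv2.boxPoints(r)+.5)/4-.5+[x0,y0];W=np.array([plane(n,p,.136 if n=="top" else .123) for p in box])
    e=[W[1]-W[0],W[2]-W[1]];l=max(e,key=np.linalg.norm)
    ce=(np.array(r[0])+.5)/4-.5+[x0,y0]
    print(n,th,ce.round(1),plane(n,ce,.12).round(4),[round(np.linalg.norm(q),4) for q in e],np.degrees(np.arctan2(l[1],l[0]))%180)
s=ctrl.get_state();Rm=R.from_rotvec(s["tool_rot"]).as_matrix();print(Rm.round(3),s["position"])
```

```text
top 52 [200.2 200.1] [0.5334 0.1809 0.12  ] [np.float64(0.0165), np.float64(0.065)] 55.29509633029309
top 58 [201.5 200.5] [0.532  0.1769 0.12  ] [np.float64(0.0182), np.float64(0.0739)] 51.49036084339659
top 65 [202.2 200.4] [0.5324 0.1745 0.12  ] [np.float64(0.0215), np.float64(0.0776)] 47.56768490281357
side 52 [233.8 220.6] [0.5363 0.1818 0.12  ] [np.float64(0.0632), np.float64(0.0316)] 54.16993463259712
side 58 [233.7 220.6] [0.5364 0.1819 0.12  ] [np.float64(0.0645), np.float64(0.0334)] 55.24651250151457
side 65 [233.7 220.6] [0.5365 0.1821 0.12  ] [np.float64(0.0665), np.float64(0.035)] 55.65957008065068
[[ 0.359 -0.933 -0.001]
 [-0.933 -0.359  0.002]
 [-0.002  0.    -1.   ]] [ 0.23290482 -0.60632422  0.24056616]
```

```bash
python3 -m crank '{"dp":[[-2.4,-4.0,0],[-2.4,-4.0,0],[-2.4,-4.0,0],[-2.4,-4.0,0],[-2.4,-4.0,0],[-2.4,-4.0,0],[-2.4,-4.0,0],[-2.4,-4.0,0]],"delta_rot":[[0,0,0],[0,0,0],[0,0,0],[0,0,0],[0,0,0],[0,0,0],[0,0,0],[0,0,0]]}' 8.7 10
python3 - <<'E'
from h import *
s=ctrl.get_state();Rm=R.from_rotvec(s["tool_rot"]).as_matrix()
print(s["position"],s["joint_positions"],Rm.T@(np.array([.535,.181,.24])-s["position"])*100)
E
```

```text
time: 0.9
position: [0.4636, -0.311, 0.2413]
tool_rot: [2.589, -1.779, -0.0]
ft_force: [1.0, 0.5, 0.1]
grip_width: 0.999
[ 0.46359283 -0.31104438  0.24130758] [ 0.83004575  0.14223663 -0.31543885  1.67401568  0.0455247   1.33281416
 -0.69729316] [-43.37367748 -24.30621734   0.12479108]
```

```bash
python3 -m crank '{"dp":[[-3.6,-2.0,0],[-3.6,-2.0,0],[-3.6,-2.0,0],[-3.6,-2.0,0],[-3.6,-2.0,0],[-3.6,-2.0,0],[-3.6,-2.0,0],[-3.6,-2.0,0]],"delta_rot":[[0,0,0],[0,0,0],[0,0,0],[0,0,0],[0,0,0],[0,0,0],[0,0,0],[0,0,0]]}'
python3 -m crank '{"dp":[[-3.6,-2.0,0],[-3.6,-2.0,0],[-3.6,-2.0,0],[-3.6,-2.2,0],[0,0,0],[0,0,0],[0,0,0],[0,0,0]],"delta_rot":[[0,0,0],[0,0,0],[0,0,0],[0,0,0],[0,0,-0.14],[0,0,-0.14],[0,0,-0.14],[0,0,-0.14]]}'
python3 -m crank '{"dp":[[0,0,0],[0,0,0],[0,0,0],[0,0,0],[0,0,0],[0,0,0],[0,0,0],[0,0,0]],"delta_rot":[[0,0,-0.14],[0,0,-0.14],[0,0,-0.14],[0,0,-0.14],[0,0,-0.14],[0,0,-0.14],[0,0,-0.14],[0,0,-0.14]]}'
python3 -m crank '{"dp":[[0,0,0],[0,0,0],[0,0,0],[0,0,0],[0,0,0],[0,0,0],[0,0,0],[0,0,0]],"delta_rot":[[0,0,-0.14],[0,0,-0.14],[0,0,-0.14],[0,0,-0.14],[0,0,-0.14],[0,0,-0.14],[0,0,-0.14],[0,0,-0.14]]}'
python3 - <<'E'
from h import *
s=ctrl.get_state();Rm=R.from_rotvec(s["tool_rot"]).as_matrix()
print(s["position"],s["joint_positions"],Rm.T@(np.array([.535,.181,.125])-s["position"])*100,Rm.round(3),np.degrees(np.arctan2(Rm[1,0],Rm[0,0])))
E
```

```text
time: 1.7
position: [0.5087, 0.015, 0.2413]
tool_rot: [2.589, -1.779, 0.0]
ft_force: [0.8, 0.1, -0.0]
grip_width: 0.999
time: 2.5
position: [0.5336, 0.1773, 0.241]
tool_rot: [2.983, -0.985, -0.001]
ft_force: [0.0, 0.2, -0.0]
grip_width: 1.002
time: 3.3
position: [0.5337, 0.177, 0.2411]
tool_rot: [3.051, 0.749, -0.001]
ft_force: [0.7, 0.2, -0.6]
grip_width: 1.002
time: 4.1
position: [0.5337, 0.177, 0.2411]
tool_rot: [-2.187, -2.255, 0.001]
ft_force: [-0.1, 0.1, 0.0]
grip_width: 1.001
[0.53365451 0.17702148 0.24109699] [ 0.58493184  0.30630285 -1.12988436  1.64445309  0.28186878  1.3718183
  1.01796492] [ 0.39785312  0.15567827 11.60943482] [[-0.031  1.    -0.001]
 [ 1.     0.031 -0.   ]
 [-0.    -0.001 -1.   ]] 91.76861962438257
```

```bash
python3 -m crank '{"dp":[[0,0,0],[0,0,0],[0,0,0],[0,0,0],[0,0,0],[0,0,0],[0,0,0],[0.3,0.3,2.0]],"delta_rot":[[0,0,-0.133],[0,0,-0.133],[0,0,-0.133],[0,0,-0.133],[0,0,-0.133],[0,0,-0.133],[0,0,-0.133],[0,0,0]]}'
python3 - <<'E'
from h import *
s=ctrl.get_state();Rm=R.from_rotvec(s["tool_rot"]).as_matrix()
print(s["position"],s["joint_positions"],Rm.T@(np.array([.535,.181,.125])-s["position"])*100,np.degrees(np.arctan2(Rm[1,0],Rm[0,0])))
for n,box in(("side",(190,120,120,110)),("top",(170,160,100,80))):
    i=ctrl.get_image(n);cv2.imwrite(f"pics/{n}1.png",i);crop(n,i,*box,5,n+"1c")
E
```

```text
time: 4.9
position: [0.5347, 0.1815, 0.2228]
tool_rot: [0.947, 2.993, 0.003]
ft_force: [-0.2, -0.3, -0.9]
grip_width: 0.993
[0.53465654 0.18145553 0.22284107] [ 0.6664611   0.41285799 -1.29007233  1.66584241  0.40537367  1.36875997
  1.84460707] [-0.03508699 -0.04400006  9.78411182] 144.87376569586445
```

View pics/side1c.png

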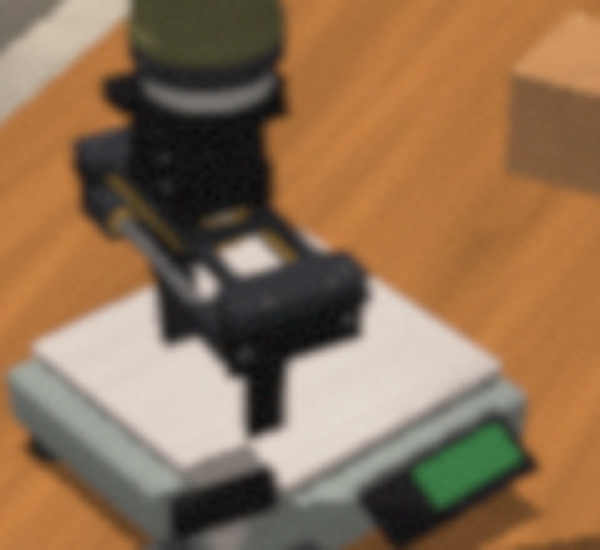

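View pics/top1c.png

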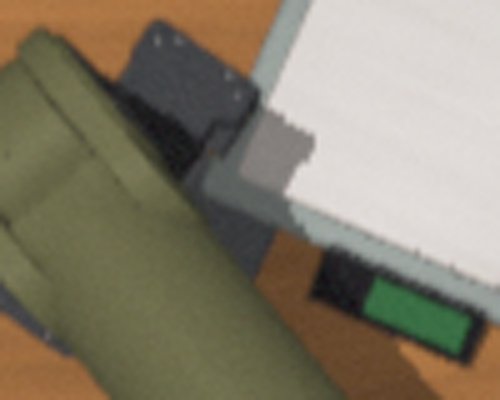

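The gripper is above the handle with the jaws across the bar. In the side view the bar is at about (235,219) and sits between the fingers. I'll descend next, keeping an eye on j3.

```bash
python3 -m crank '{"dp":[[0,0,1],[0,0,1.3],[0,0,1.3],[0,0,1.3],[0,0,1.3],[0,0,1.3],[0,0,1],[0,0,0]],"delta_rot":[[0,0,0],[0,0,0],[0,0,0],[0,0,0],[0,0,0],[0,0,0],[0,0,0],[0,0,0]]}'
python3 - <<'E'
from h import *
s=ctrl.get_state();Rm=R.from_rotvec(s["tool_rot"]).as_matrix()
print(s["position"],s["joint_positions"],Rm.T@(np.array([.535,.181,.126])-s["position"])*100,np.degrees(np.arctan2(Rm[1,0],Rm[0,0])))
for n,box in(("side",(190,140,120,110)),):
    i=ctrl.get_image(n);cv2.imwrite(f"pics/{n}2.png",i);crop(n,i,*box,5,n+"2c")
E
```

```text
time: 5.8
position: [0.5323, 0.181, 0.1348]
tool_rot: [-0.949, -2.992, 0.002]
ft_force: [-0.4, 0.1, 0.2]
grip_width: 1.0
[0.53232126 0.1810257  0.13484223] [ 0.60308136  0.49036923 -1.21360999  1.77136141  0.48645377  1.22922117
  1.78321955] [-0.22187132  0.15403722  0.88354887] 144.80079876848637
```

View pics/side2c.png

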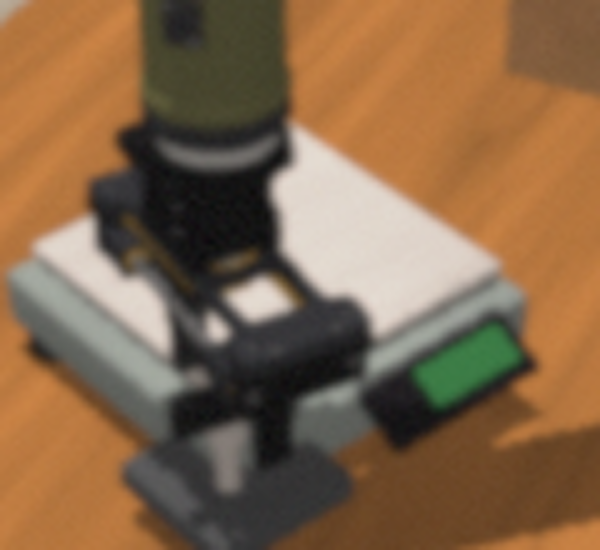

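```bash
python3 -m crank '{"dp":[[-0.2,0.15,0.4],[0,0,0.4],[0,0,0],[0,0,0],[0,0,0],[0,0,0],[0,0,0],[0,0,0]],"delta_rot":[[0,0,0],[0,0,0],[0,0,0],[0,0,0],[0,0,0],[0,0,0],[0,0,0],[0,0,0]]}' 8.7 5
python3 -m crank '{"dp":[[0,0,0],[0,0,0],[0,0,0],[0,0,0],[0,0,0],[0,0,0],[0,0,0],[0,0,0]],"delta_rot":[[0,0,0],[0,0,0],[0,0,0],[0,0,0],[0,0,0],[0,0,0],[0,0,0],[0,0,0]]}' 2.2 5
python3 -m crank '{"dp":[[0,0,0],[0,0,0],[0,0,0],[0,0,0],[0,0,0],[0,0,0],[0,0,0],[0,0,0]],"delta_rot":[[0,0,0],[0,0,0],[0,0,0],[0,0,0],[0,0,0],[0,0,0],[0,0,0],[0,0,0]]}' 0.8 5
cat >> h.py <<'E'
def st():
    s=ctrl.get_state();Rm=R.from_rotvec(s["tool_rot"]).as_matrix()
    print("t",round(s["time"],2),"p",s["position"].round(4),"yaw",np.degrees(np.arctan2(Rm[1,0],Rm[0,0])).round(2),"tilt",np.degrees(np.arccos(-Rm[2,2])).round(2),"q",s["joint_positions"].round(3),"Ftool",(Rm.T@s["ft_force"]).round(2),"Mtool",(Rm.T@s["torque"]).round(3),"w",round(s["grip_width"]*87,2))
    return s
E
python3 -c "
from h import *
st()"
```

```text
time: 6.65
position: [0.5357, 0.1815, 0.1286]
tool_rot: [0.95, 2.994, -0.0]
ft_force: [0.3, 0.6, 0.1]
grip_width: 1.001
time: 7.45
position: [0.5357, 0.1815, 0.1285]
tool_rot: [-0.95, -2.994, 0.0]
ft_force: [0.4, 0.1, 0.9]
grip_width: 0.354
time: 8.25
position: [0.5352, 0.1819, 0.1285]
tool_rot: [-0.949, -2.994, -0.0]
ft_force: [-4.0, 2.7, 1.2]
grip_width: 0.167
t 8.25 p [0.5352 0.1819 0.1285] yaw 144.81 tilt 0.05 q [ 0.592  0.502 -1.203  1.772  0.497  1.219  1.777] Ftool [ 4.83 -0.1  -1.15] Mtool [-0.132  1.047  0.055] w 14.54
```

```bash
python3 -m crank '{"dp":[[0.05,0,0],[0.05,0,0],[0,0,0],[0,0,0],[0,0,0],[0,0,0],[0,0,0],[0,0,0]],"delta_rot":[[0,0,0],[0,0,0],[0,0,0],[0,0,0],[0,0,0],[0,0,0],[0,0,0],[0,0,0]]}' 0.8 5
python3 -c "
from h import *
st()"
```

```text
time: 9.05
position: [0.5349, 0.182, 0.1285]
tool_rot: [0.95, 2.994, -0.0]
ft_force: [-2.2, 2.5, 0.8]
grip_width: 0.167
t 9.05 p [0.5349 0.182  0.1285] yaw 144.79 tilt 0.01 q [ 0.592  0.5   -1.204  1.773  0.497  1.219  1.776] Ftool [ 3.27  0.77 -0.85] Mtool [-0.209  0.786  0.094] w 14.52
```

```bash
python3 -m crank '{"dp":[[0.1,0,0],[0,0,0],[0,0,0],[0,0,0],[0,0,0],[0,0,0],[0,0,0],[0,0,0]],"delta_rot":[[0,0,0],[0,0,0],[0,0,0.05],[0,0,0.05],[0,0,0.1],[0,0,0.1],[0,0,0.05],[0,0,0.05]]}' 0.8 20
python3 -c "
from h import *
st()"
```

```text
time: 9.85
position: [0.5346, 0.182, 0.1285]
tool_rot: [1.527, 2.743, -0.001]
ft_force: [-0.8, 0.5, -1.3]
grip_width: 0.158
t 9.85 p [0.5346 0.182  0.1285] yaw 121.78 tilt 0.11 q [ 0.543  0.448 -1.121  1.776  0.435  1.194  1.42 ] Ftool [ 0.86 -0.42  1.32] Mtool [-0.253  0.168 -0.134] w 13.74
```

```bash
python3 -m crank '{"dp":[[0,0,0],[0,0,0],[0,0,0],[0,0,0],[0,0,0],[0,0,0],[0,0,0],[0,0,0]],"delta_rot":[[0,0,0.1],[0,0,0.1],[0,0,0.1],[0,0,0.1],[0,0,0.1],[0,0,0.1],[0,0,0.1],[0,0,0.1]]}'
python3 -c "
from h import *
st()
i=ctrl.get_image('side');cv2.imwrite('pics/side3.png',i);crop('side',i,185,150,120,100,5,'side3c')"
```

```text
time: 10.65
position: [0.5346, 0.1819, 0.1284]
tool_rot: [2.477, 1.93, 0.0]
ft_force: [-0.0, 1.2, -1.9]
grip_width: 0.159
t 10.65 p [0.5346 0.1819 0.1284] yaw 75.83 tilt 0.1 q [ 0.432  0.374 -0.96   1.779  0.334  1.162  0.693] Ftool [ 1.12 -0.32  1.87] Mtool [-0.202  0.083 -0.134] w 13.87
```

View pics/side3c.png

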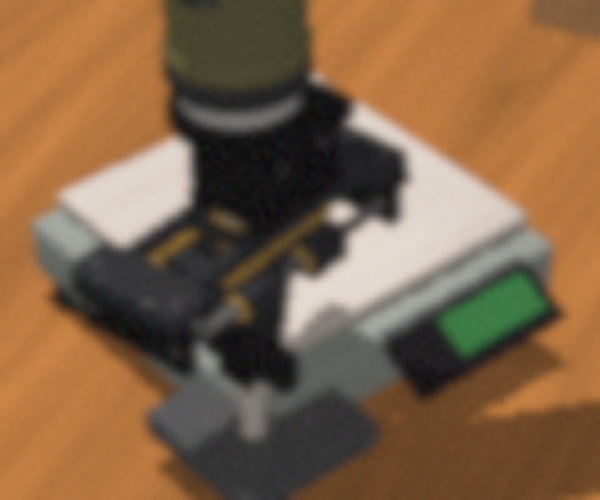

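```bash
python3 -m crank '{"dp":[[0,0,0],[0,0,0],[0,0,0],[0,0,0],[0,0,0],[0,0,0],[0,0,0],[0,0,0]],"delta_rot":[[0,0,0.1],[0,0,0.1],[0,0,0.1],[0,0,0.1],[0,0,0.1],[0,0,0.1],[0,0,0.1],[0,0,0.1]]}'
python3 -c "
from h import *
st()
i=ctrl.get_image('side');cv2.imwrite('pics/side4.png',i)"
python3 -m crank '{"dp":[[0,0,0],[0,0,0],[0,0,0],[0,0,0],[0,0,0],[0,0,0],[0,0,0],[0,0,0]],"delta_rot":[[0,0,0.1],[0,0,0.1],[0,0,0.1],[0,0,0.1],[0,0,0.1],[0,0,0.1],[0,0,0.1],[0,0,0.1]]}'
python3 -c "
from h import *
st()
i=ctrl.get_image('side');cv2.imwrite('pics/side5.png',i);crop('side',i,185,150,120,110,5,'side5c')"
```

```text
time: 11.5
position: [0.535, 0.182, 0.1283]
tool_rot: [3.033, 0.815, 0.002]
ft_force: [1.2, 0.5, -3.3]
grip_width: 0.157
t 11.5 p [0.535  0.182  0.1283] yaw 30.09 tilt 0.12 q [ 0.322  0.327 -0.815  1.782  0.261  1.144 -0.051] Ftool [1.25 0.2  3.32] Mtool [-0.227  0.531 -0.136] w 13.67
time: 12.35
position: [0.5357, 0.1815, 0.1283]
tool_rot: [3.112, -0.429, 0.005]
ft_force: [3.8, -0.4, -5.0]
grip_width: 0.16
t 12.35 p [0.5357 0.1815 0.1283] yaw -15.68 tilt 0.18 q [ 0.22   0.296 -0.687  1.784  0.208  1.132 -0.809] Ftool [ 3.74 -0.63  5.02] Mtool [ 0.303  1.027 -0.182] w 13.9
```

View pics/side5c.png

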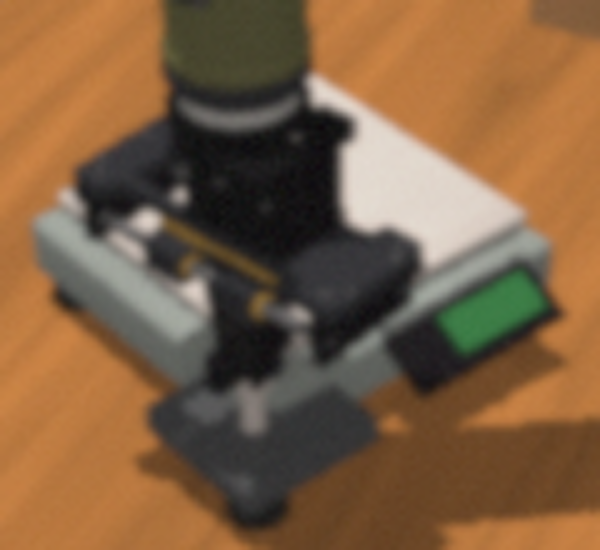

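```bash
python3 -m crank '{"dp":[[0.1,0,0.05],[0.1,0,0.05],[0,0,0],[0,0,0],[0,0,0],[0,0,0],[0,0,0],[0,0,0]],"delta_rot":[[0,0,0],[0,0,0],[0,0,0.05],[0,0,0.1],[0,0,0.1],[0,0,0.1],[0,0,0.05],[0,0,0]]}'
python3 - <<'E'
from h import *
st()
i=ctrl.get_image('side');cv2.imwrite('pics/side6.png',i)
r=cv2.cvtColor(cv2.imread('pics/side0.png'),cv2.COLOR_BGR2GRAY)
# patches: LCD, c corner(left), screw foot/plate bottom, wood ref
P={"lcd":(258,198,42,36),"c":(188,190,22,24),"plate":(214,236,48,22),"carton":(285,118,55,45)}
for f in ("side1","side3","side4","side5","side6"):
    g=cv2.cvtColor(cv2.imread(f'pics/{f}.png'),cv2.COLOR_BGR2GRAY);o=[]
    for k,(x,y,w,h) in P.items():
        try:
            W=np.eye(2,3,dtype=np.float32)
            W[:,2]+=[x-4,y-4]
            T=r[y:y+h,x:x+w]
            W=np.eye(2,3,dtype=np.float32);W[0,2]=4;W[1,2]=4
            cc,W=cv2.findTransformECC(T,g[y-4:y+h+4,x-4:x+w+4],W,cv2.MOTION_TRANSLATION,(3,200,1e-5),None,3)
            o.append((k,round(W[0,2]-4,2),round(W[1,2]-4,2),round(cc,2)))
        except Exception as e:o.append((k,"fail"))
    print(f,o)
E
```

```text
time: 13.2
position: [0.5368, 0.1813, 0.1282]
tool_rot: [2.965, -1.035, 0.003]
ft_force: [2.0, -1.4, 3.0]
grip_width: 0.159
t 13.2 p [0.5368 0.1813 0.1282] yaw -38.47 tilt 0.11 q [ 0.17   0.287 -0.627  1.782  0.187  1.13  -1.189] Ftool [ 2.47 -0.13 -2.97] Mtool [-0.17   0.805 -0.04 ] w 13.85
side1 [('lcd', np.float32(0.06), np.float32(-0.11), 0.98), ('c', np.float32(-0.09), np.float32(-0.07), 1.0), ('plate', np.float32(0.57), np.float32(0.07), 0.77), ('carton', np.float32(-0.03), np.float32(-0.01), 1.0)]
side3 [('lcd', np.float32(0.07), np.float32(-0.4), 0.99), ('c', np.float32(0.06), np.float32(-1.84), 0.78), ('plate', np.float32(0.75), np.float32(-0.34), 0.77), ('carton', np.float32(-0.03), np.float32(-0.02), 1.0)]
side4 [('lcd', np.float32(-1.58), np.float32(0.98), 0.76), ('c', 'fail'), ('plate', np.float32(0.82), np.float32(-0.99), 0.73), ('carton', np.float32(-0.05), np.float32(0.01), 1.0)]
side5 [('lcd', np.float32(12.33), np.float32(-8.21), 0.73), ('c', np.float32(7.29), np.float32(8.37), 0.69), ('plate', np.float32(0.08), np.float32(-1.65), 0.77), ('carton', np.float32(-0.05), np.float32(-0.02), 1.0)]
side6 [('lcd', np.float32(1.74), np.float32(-1.65), 0.95), ('c', np.float32(-0.14), np.float32(-0.46), 0.99), ('plate', np.float32(0.57), np.float32(-1.29), 0.77), ('carton', np.float32(-0.04), np.float32(-0.01), 1.0)]
```

```bash
python3 -m crank '{"dp":[[0.05,0,0],[0,0,0],[0,0,0],[0,0,0],[0,0,0],[0,0,0],[0,0,0],[0,0,0]],"delta_rot":[[0,0,0.05],[0,0,0.1],[0,0,0.1],[0,0,0.1],[0,0,0.1],[0,0,0.1],[0,0,0.05],[0,0,0]]}'
python3 - <<'E'
from h import *
st()
i=ctrl.get_image('side');cv2.imwrite('pics/side7.png',i);crop('side',i,185,150,120,110,5,'side7c')
E
```

```text
time: 14.05
position: [0.5372, 0.1805, 0.1281]
tool_rot: [2.527, -1.865, 0.003]
ft_force: [2.2, -4.1, 3.5]
grip_width: 0.159
t 14.05 p [0.5372 0.1805 0.1281] yaw -72.87 tilt 0.13 q [ 0.1    0.273 -0.542  1.784  0.157  1.126 -1.766] Ftool [ 4.62 -0.93 -3.49] Mtool [ 0.242  1.197 -0.035] w 13.85
```

View pics/side7c.png

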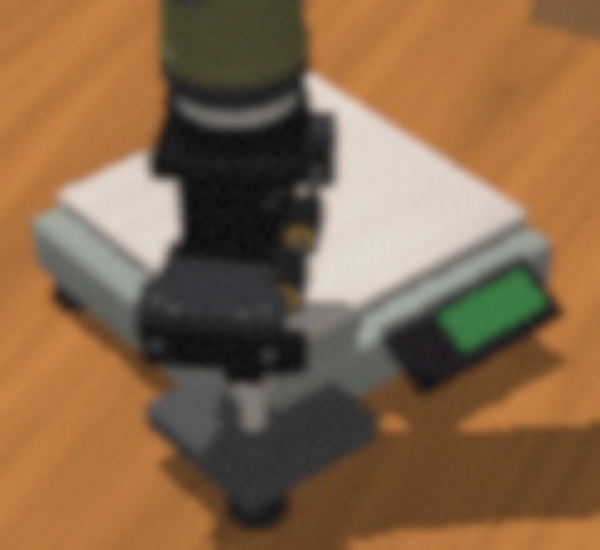

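```bash
python3 -m crank '{"dp":[[0.1,0,0],[0.05,0,0],[0,0,0],[0,0,0],[0,0,0],[0,0,0],[0,0,0],[0,0,0]],"delta_rot":[[0,0,0],[0,0,0],[0,0,0],[0,0,0],[0,0,0],[0,0,0],[0,0,0],[0,0,0]]}' 8.7 10
python3 -c "
from h import *
st()"
python3 -m crank '{"dp":[[0,0,-1],[0,0,-2],[0,0,-3],[0,0,-3],[0,0,-3],[0,0,0],[0,0,0],[0,0,0]],"delta_rot":[[0,0,0],[0,0,0],[0,0,0],[0,0,0],[0,0,0],[0,0,0],[0,0,0],[0,0,0]]}'
python3 -c "
from h import *
s=st();Rm=R.from_rotvec(s['tool_rot']).as_matrix();print(Rm.T@(np.array([.45,-.2,.26])-s['position'])*100)"
```

```text
time: 14.9
position: [0.5368, 0.1804, 0.1275]
tool_rot: [2.526, -1.867, -0.0]
ft_force: [-0.2, 0.2, 0.3]
grip_width: 0.802
t 14.9 p [0.5368 0.1804 0.1275] yaw -72.93 tilt 0.0 q [ 0.101  0.274 -0.542  1.785  0.155  1.125 -1.765] Ftool [-0.26  0.17 -0.35] Mtool [ 0.009 -0.006  0.008] w 69.78
time: 15.7
position: [0.5362, 0.1801, 0.2466]
tool_rot: [2.525, -1.866, -0.001]
ft_force: [-0.5, 0.9, 0.0]
grip_width: 0.999
t 15.7 p [0.5362 0.1801 0.2466] yaw -72.94 tilt 0.1 q [ 0.122  0.179 -0.554  1.641  0.096  1.351 -1.719] Ftool [-0.99  0.17 -0.01] Mtool [-0.017 -0.025 -0.015] w 86.87
[33.80453198 19.39978274 -1.29778201]
```

```bash
python3 -m crank '{"dp":[[4.2,2.4,-0.2],[4.2,2.4,-0.2],[4.2,2.4,-0.2],[4.2,2.4,-0.2],[4.2,2.4,-0.2],[4.2,2.4,-0.2],[4.2,2.4,-0.2],[4.2,2.4,-0.2]],"delta_rot":[[0,0,0],[0,0,0],[0,0,0],[0,0,0],[0,0,0],[0,0,0],[0,0,0],[0,0,0]]}'
python3 - <<'E'
from h import *
st()
for n,box,f in(('side',(185,155,120,105),6),('top',(185,130,120,110),5)):
    i=ctrl.get_image(n);cv2.imwrite(f'pics/{n}8.png',i);crop(n,i,*box,f,n+'8c')
    r=cv2.cvtColor(cv2.imread(f'pics/{n}0.png'),cv2.COLOR_BGR2GRAY);g=cv2.cvtColor(i,cv2.COLOR_BGR2GRAY)
    P={"lcd":(270,198,32,30),"a":(282,188,16,14),"c":(188,184,18,24),"b":(240,158,20,12),"plate_tip":(224,244,30,14),"carton":(285,118,55,45)} if n=="side" else {"lcd":(228,204,45,32),"c":(228,132,26,16),"b":(285,150,22,24),"a":(262,208,22,22),"plate":(200,180,16,12),"platelow":(194,202,32,16)}
    for k,(x,y,w,h) in P.items():
        try:
            W=np.eye(2,3,dtype=np.float32);W[:,2]=5
            cc,W=cv2.findTransformECC(r[y:y+h,x:x+w],g[y-5:y+h+5,x-5:x+w+5],W,cv2.MOTION_TRANSLATION,(3,200,1e-5),None,3)
            print(n,k,(W[:,2]-5).round(2),round(cc,3))
        except Exception as e:print(n,k,"fail")
E
```

```text
time: 16.5
position: [0.4504, -0.1988, 0.2624]
tool_rot: [2.526, -1.867, -0.003]
ft_force: [1.9, 0.4, -0.1]
grip_width: 0.996
t 16.5 p [ 0.4504 -0.1988  0.2624] yaw -72.94 tilt 0.11 q [ 0.561 -0.015 -0.197  1.792 -0.003  1.366 -0.908] Ftool [ 0.21 -1.88  0.13] Mtool [ 0.002  0.039 -0.013] w 86.67
side lcd [-0.05 -0.75] 0.996
side a [-0.2  -0.45] 0.986
side c [ 0.29 -0.36] 0.998
side b [0.22 0.62] 0.997
side plate_tip [ 0.01 -0.83] 0.972
side carton [-0.11  1.35] 0.558
top lcd [ 0.47 -0.23] 0.999
top c [ 0.53 -0.22] 0.999
top b [ 0.57 -0.16] 0.999
top a [ 0.64 -0.26] 0.998
top plate [ 0.43 -0.61] 0.965
top platelow [-0.61  0.11] 0.928
```

View pics/side8c.png

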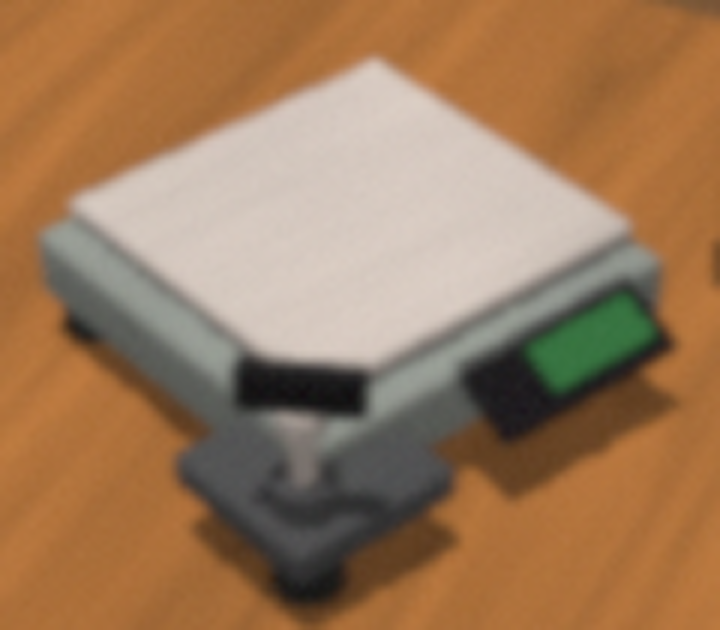

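View pics/top8c.png

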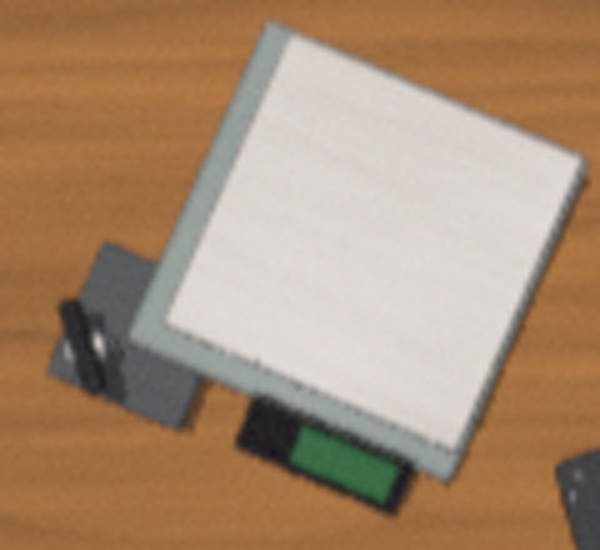

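```bash
cat > fit.py <<'E'
from h import *
def fit(f0,f1,verbose=True):
    C=np.array([.607,-.009,0]);y=np.radians(-23.7);M=np.array([[np.cos(y),-np.sin(y),0],[np.sin(y),np.cos(y),0],[0,0,1]])
    F={k:C+M@np.array(v) for k,v in {"a":(-.1075,-.1075,.08),"b":(.1075,-.1075,.08),"c":(.1075,.1075,.08),"s":(-.1075,.1075,.08),
       "ab":(0,-.1075,.08),"bc":(.1075,0,.08),"cs":(0.03,.1075,.08),"sa":(-.1075,-0.03,.08)}.items()}
    rows=[];rhs=[];lab=[]
    for n in("side","top"):
        r=cv2.cvtColor(cv2.imread(f'pics/{n}{f0}.png'),cv2.COLOR_BGR2GRAY).astype(np.float32);g=cv2.cvtColor(cv2.imread(f'pics/{n}{f1}.png'),cv2.COLOR_BGR2GRAY).astype(np.float32)
        for k,X in F.items():
            if n=="side" and k in("s",):continue
            u=proj(n,X).round().astype(int);h=11
            T=r[u[1]-h:u[1]+h+1,u[0]-h:u[0]+h+1];S=g[u[1]-h-5:u[1]+h+6,u[0]-h-5:u[0]+h+6]
            W=np.eye(2,3,dtype=np.float32);W[:,2]=5
            try:cc,W=cv2.findTransformECC(T,S,W,cv2.MOTION_TRANSLATION,(3,200,1e-5),None,3)
            except cv2.error:print(n,k,"fail");continue
            if cc<.98: print(n,k,"low",cc);continue
            d=W[:,2]-5
            J=np.array([(proj(n,X+e)-proj(n,X-e))/2e-3 for e in np.eye(3)*1e-3]).T  # px per m
            # motion dX = t + w x (X-C)
            q=X-C;G=np.hstack([np.eye(3),-np.array([[0,-q[2],q[1]],[q[2],0,-q[0]],[-q[1],q[0],0]])])
            A=J@G
            if len(k)==2: # edge: only normal component
                e=M@np.array({"ab":(1,0,0),"bc":(0,1,0),"cs":(1,0,0),"sa":(0,1,0)}[k]);p=J@e;p/=np.linalg.norm(p);nn=np.array([-p[1],p[0]])
                rows.append(nn@A);rhs.append(nn@d);lab.append(n+k)
            else:
                for z in(0,1):rows.append(A[z]);rhs.append(d[z]);lab.append(n+k)
    A=np.array(rows);b=np.array(rhs)
    x=np.linalg.lstsq(A,b,rcond=None)[0];res=b-A@x
    from scipy.optimize import least_squares
    x=least_squares(lambda v:(A@(v*sc)-b),np.zeros(6),loss="soft_l1",f_scale=.1).x*sc if (sc:=np.array([1e-3]*3+[1e-2]*3)) is not None else x
    cov=np.linalg.inv(A.T@A)*(np.median(abs(A@x-b))*1.48)**2
    w=M.T@x[3:]   # scale frame
    # screw corner (-,+) rise per unit: dz = wx*y - wy*x
    u=np.array([-1,1])/2**.5;v=np.array([1,1])/2**.5
    rise=lambda d:np.degrees(w[0]*d[1]-w[1]*d[0])
    print("t mm",(x[:3]*1e3).round(2),"rise toward s deg",rise(u).round(3),"rise toward c deg",rise(v).round(3),"yaw deg",np.degrees(w[2]).round(3),"sig deg",np.degrees(np.sqrt(np.diag(cov))[3:]).round(3),"res",np.abs(A@x-b).max().round(2))
E
python3 -c "
from fit import *
fit('0','8')"
```

```text
t mm [-0.04 -0.05  0.07] rise toward s deg 1.653 rise toward c deg -0.033 yaw deg 0.031 sig deg [0.066 0.048 0.029] res 0.17
```

Run:
```python
from h import *
from scipy.ndimage import map_coordinates,gaussian_filter
C=np.array([.607,-.009,0]);y=np.radians(-23.7);M=np.array([[np.cos(y),-np.sin(y),0],[np.sin(y),np.cos(y),0],[0,0,1]])
Q=np.array([(-1,1),(1,1),(1,-1),(-1,-1)])*.1075  # s c b a
def corners(n,f):
    g=cv2.imread(f'pics/{n}{f}.png').min(2).astype(float);K=[proj(n,C+M@np.array([*q,.08])) for q in Q];L=[]
    for k in range(4):
        A,B=K[k],K[(k+1)%4];d=(B-A)/np.linalg.norm(B-A);nn=np.array([-d[1],d[0]])
        if nn@(np.mean(K,0)-A)<0:nn=-nn   # inward
        pts=[]
        for t in np.linspace(.2,.8,40):
            p=A+(B-A)*t;o=np.arange(-5,5.01,.1)
            v=gaussian_filter(map_coordinates(g,[p[1]+o*nn[1],p[0]+o*nn[0]],order=1),6)
            # outermost crossing from the pan inside to halfway
            i=np.where(v<.5*(np.median(v[-15:])+165))[0]
            dv=np.gradient(v);j=np.argmax(dv)
            pts.append(p+o[j]*nn)
        pts=np.array(pts,np.float32);vx,vy,cx,cy=cv2.fitLine(pts,cv2.DIST_HUBER,0,.01,.01).ravel()
        r=(pts-[cx,cy])@[-vy,vx];L.append((np.cross([cx,cy,1],[cx+vx,cy+vy,1]),np.median(abs(r))))
    return np.array([(lambda x:x[:2]/x[2])(np.cross(L[k-1][0],L[k][0])) for k in range(4)]),[round(l[1],2) for l in L]
for f in"08":
    cs,rs=corners("side",f);ct,rt=corners("top",f);print(f,rs,rt)
    X=[];rr=[]
    for u,v in zip(cs,ct):
        x,r=tri(ray("side",u),ray("top",v));X.append(x);rr.append(r[0]*1e3)
    X=np.array(X);c=X.mean(0);S=(M.T@(X-c).T).T
    ab=np.linalg.lstsq(S[:,:2],S[:,2],rcond=None)[0]
    print((X*1e3).round(1).tolist(),np.round(rr,1),"slope toward s deg",np.degrees(ab@[-.7071,.7071]).round(2),"toward c",np.degrees(ab@[.7071,.7071]).round(2))
```

```text
0 [np.float32(0.03), np.float32(0.06), np.float32(0.03), np.float32(0.04)] [np.float32(0.08), np.float32(0.05), np.float32(0.14), np.float32(0.05)]
[[553.7, 129.8, 68.4], [749.4, 43.3, 76.5], [659.6, -150.1, 84.1], [465.0, -63.8, 76.2]] [0.8 0.1 1.  1.5] slope toward s deg -3.0 toward c 0.01
8 [np.float32(0.07), np.float32(0.05), np.float32(0.05), np.float32(0.05)] [np.float32(1.16), np.float32(0.04), np.float32(0.19), np.float32(1.08)]
[[558.3, 121.0, 67.3], [749.1, 62.7, 92.8], [660.5, -154.0, 78.5], [449.4, -50.0, 90.9]] [ 0.4 11.4  0.3  7.8] slope toward s deg -1.55 toward c 0.28
```

```bash
cat > absl.py <<'E'
from h import *
from scipy.ndimage import map_coordinates,gaussian_filter
C=np.array([.607,-.009,0]);y=np.radians(-23.7);M=np.array([[np.cos(y),-np.sin(y),0],[np.sin(y),np.cos(y),0],[0,0,1]])
Q=np.array([(-1,1),(1,1),(1,-1),(-1,-1)])*.1075
def corners(n,f,K,R=2.5):
    g=cv2.imread(f'pics/{n}{f}.png').min(2).astype(float);L=[]
    for k in range(4):
        A,B=K[k],K[(k+1)%4];d=(B-A)/np.linalg.norm(B-A);nn=np.array([-d[1],d[0]])
        if nn@(np.mean(K,0)-A)<0:nn=-nn
        pts=[]
        for t in np.linspace(.2,.8,60):
            p=A+(B-A)*t;o=np.arange(-R-1,R+1.01,.05)
            v=gaussian_filter(map_coordinates(g,[p[1]+o*nn[1],p[0]+o*nn[0]],order=1),8)
            dv=np.gradient(v)[20:-20];j=np.argmax(dv)
            # centroid of the gradient peak
            w=np.clip(dv[max(0,j-20):j+21],0,None);pts.append(p+nn*(w@o[20:-20][max(0,j-20):j+21]/w.sum()))
        pts=np.array(pts,np.float32);vx,vy,cx,cy=cv2.fitLine(pts,cv2.DIST_HUBER,0,.01,.01).ravel()
        r=(pts-[cx,cy])@[-vy,vx];L.append((np.cross([cx,cy,1],[cx+vx,cy+vy,1]),np.median(abs(r))))
    return np.array([(lambda x:x[:2]/x[2])(np.cross(L[k-1][0],L[k][0])) for k in range(4)]),[round(float(l[1]),2) for l in L]
def absl(f):
    k={n:[proj(n,C+M@np.array([*q,.08])) for q in Q] for n in("side","top")}
    for n in k:
        for it in range(3):k[n],r=corners(n,f,k[n],(2.2,1.5,1.2)[it])
        print(n,k[n].round(2).tolist(),r)
    X=[];rr=[]
    for u,v in zip(k["side"],k["top"]):
        x,r=tri(ray("side",u),ray("top",v));X.append(x);rr.append(r[0]*1e3)
    X=np.array(X);c=X.mean(0);S=(M.T@(X-c).T).T
    ab=np.linalg.lstsq(S[:,:2],S[:,2],rcond=None)[0]
    print((X*1e3).round(1).tolist(),np.round(rr,1),"slope toward s deg",np.degrees(ab@[-.7071,.7071]).round(2),"toward c",np.degrees(ab@[.7071,.7071]).round(2),"sides",[round(np.linalg.norm(X[i]-X[i-1])*1e3,1) for i in range(4)],"c",(c*1e3).round(1))
E
python3 -c "
from absl import *
absl('0');absl('8')"
```

```text
side [[237.55, 222.31], [195.31, 188.31], [247.07, 163.22], [290.57, 192.32]] [0.04, 0.07, 0.04, 0.06]
top [[217.09, 194.3], [242.44, 136.15], [300.77, 161.17], [275.03, 219.59]] [0.08, 0.07, 0.15, 0.06]
[[553.7, 130.2, 68.6], [749.3, 43.1, 76.2], [659.8, -151.2, 83.5], [465.1, -63.0, 76.7]] [0.9 0.4 0.6 2.2] slope toward s deg -2.84 toward c -0.15 sides [np.float64(212.6), np.float64(214.3), np.float64(214.0), np.float64(213.9)] c [607.  -10.2  76.2]
side [[237.47, 220.48], [195.27, 187.86], [247.24, 164.05], [290.73, 191.98]] [0.09, 0.07, 0.04, 0.06]
top [[217.59, 193.92], [243.17, 135.9], [301.28, 161.15], [275.82, 219.43]] [0.08, 0.07, 0.14, 0.06]
[[554.8, 128.1, 73.6], [750.5, 40.8, 76.1], [660.4, -153.3, 78.7], [465.6, -65.6, 76.2]] [0.8 0.8 0.7 2.2] slope toward s deg -0.97 toward c -0.03 sides [np.float64(213.2), np.float64(214.3), np.float64(214.0), np.float64(213.6)] c [607.8 -12.5  76.1]
```

Run:
```python
from h import *
a=cv2.imread("pics/side0.png");b=cv2.imread("pics/top0.png")
z=lambda i,x,y,w,h,f:cv2.resize(i[y:y+h,x:x+w],None,fx=f,fy=f,interpolation=cv2.INTER_CUBIC)
cv2.imwrite("pics/bin.png",np.hstack([z(a,155,270,125,105,3.2),z(b,90,180,75,84,4)]))
cv2.imwrite("pics/cart.png",np.hstack([z(a,280,115,70,60,6),z(b,360,170,60,60,6)]))
```

```text
(no output)
```

View pics/bin.png

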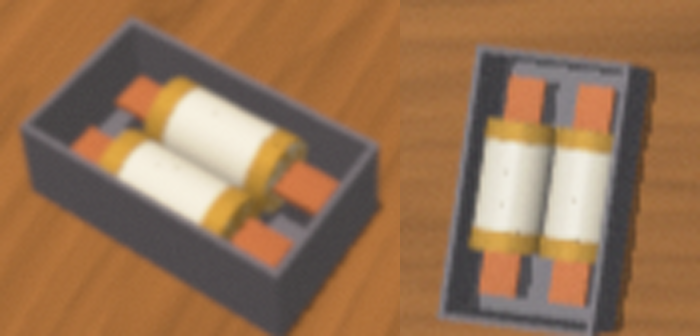

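View pics/cart.png

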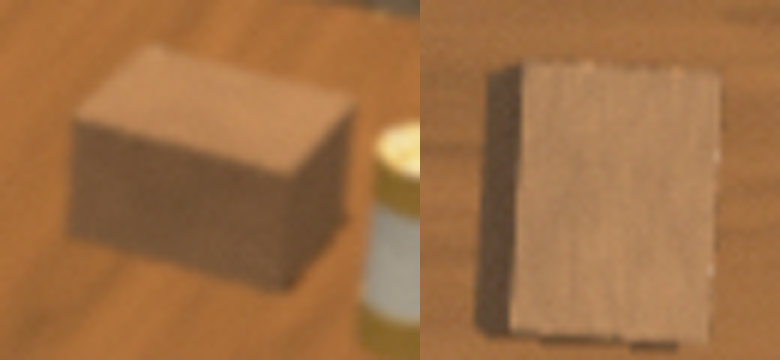

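Run:
```python
from h import *
B={"bin":[((162.5,309.7),(110,191.75)),((196.6,276.25),(147,196.25)),((273.1,315.9),(137.5,262)),((242.5,355.9),(100.75,259.5))],
"carton":[((292.5,134.2),(377,180.3)),((305.8,122.5),(410,182)),((339.2,131.3),(408,226.7)),((328.8,143.8),(375.3,225.3))]}
for k,v in B.items():
    X=[];
    for s,t in v:
        s=np.array(s)-.4;t=np.array(t)-.4
        x,r=tri(ray("side",s),ray("top",t));X.append(x);print(k,(x*1e3).round(1),round(r[0]*1e3,1))
    print(np.mean(X,0).round(4))
```

```text
bin [568.6 491.4  70.9] 0.9
bin [551.4 366.5  71.5] 1.3
bin [329.5 397.4  69.3] 4.4
bin [342.9 521.1  70.8] 0.8
[0.4481 0.4441 0.0706]
carton [ 592.1 -400.1   90. ] 1.5
carton [ 581.9 -509.4   90.5] 4.6
carton [ 438.2 -497.1   88.9] 1.1
carton [ 444.7 -390.1   88.3] 0.5
[ 0.5142 -0.4492  0.0894]
```

```bash
python3 -m crank '{"dp":[[-4.2,-2.4,0.2],[-4.2,-2.4,0.2],[-4.2,-2.4,0.2],[-4.2,-2.4,0.2],[-4.2,-2.4,0.2],[-4.2,-2.4,0.2],[-4.2,-2.4,0.2],[-4.2,-2.4,0.2]],"delta_rot":[[0,0,0],[0,0,0],[0,0,0],[0,0,0],[0,0,0],[0,0,0],[0,0,0],[0,0,0]]}'
python3 -c "
from h import *
s=st();Rm=R.from_rotvec(s['tool_rot']).as_matrix();print(Rm.T@(np.array([.537,.1804,.1275])-s['position'])*100)"
```

```text
time: 17.4
position: [0.5361, 0.1825, 0.2463]
tool_rot: [2.525, -1.866, -0.002]
ft_force: [1.4, -0.3, -0.7]
grip_width: 0.998
t 17.4 p [0.5361 0.1825 0.2463] yaw -72.93 tilt 0.11 q [ 0.136  0.183 -0.575  1.639  0.101  1.352 -1.727] Ftool [ 0.7  -1.29  0.71] Mtool [0.052 0.063 0.038] w 86.79
[ 0.2249583  -0.04294861 11.88224584]
```

```bash
python3 -m crank '{"dp":[[0.1,0,1],[0,0,1.8],[0,0,1.8],[0,0,1.8],[0,0,1.8],[0,0,1.8],[0,0,1.2],[0,0,0.6]],"delta_rot":[[0,0,0],[0,0,0],[0,0,0],[0,0,0],[0,0,0],[0,0,0],[0,0,0],[0,0,0]]}'
python3 -m crank '{"dp":[[0,0,0],[0,0,0],[0,0,0],[0,0,0],[0,0,0],[0,0,0],[0,0,0],[0,0,0]],"delta_rot":[[0,0,0],[0,0,0],[0,0,0],[0,0,0],[0,0,0],[0,0,0],[0,0,0],[0,0,0]]}' 2.2 5
python3 -c "
from h import *
s=st();Rm=R.from_rotvec(s['tool_rot']).as_matrix();print(Rm.T@(np.array([.537,.1804,.1275])-s['position'])*100)"
```

```text
time: 18.2
position: [0.5358, 0.1789, 0.1275]
tool_rot: [2.524, -1.866, -0.003]
ft_force: [0.0, -1.3, -0.2]
grip_width: 1.002
time: 19.0
position: [0.5371, 0.1794, 0.1295]
tool_rot: [2.526, -1.867, 0.0]
ft_force: [0.3, 0.4, 0.8]
grip_width: 0.359
t 19.0 p [0.5371 0.1794 0.1295] yaw -72.94 tilt 0.01 q [ 0.12   0.275 -0.562  1.783  0.161  1.13  -1.767] Ftool [-0.26 -0.4  -0.82] Mtool [-0.044 -0.036  0.04 ] w 31.27
[-0.09694945 -0.01868202  0.20326517]
```

```bash
python3 -m crank '{"dp":[[-0.05,0,0.1],[0,0,0],[0,0,0],[0,0,0],[0,0,0],[0,0,0],[0,0,0],[0,0,0]],"delta_rot":[[0,0,0],[0,0,0],[0,0,0],[0,0,0],[0,0,0],[0,0,0],[0,0,0],[0,0,0]]}' 0.8 6
python3 -c "
from h import *
st()"
```

```text
time: 19.8
position: [0.5369, 0.1798, 0.1283]
tool_rot: [2.526, -1.867, -0.0]
ft_force: [0.1, -0.8, -1.6]
grip_width: 0.164
t 19.8 p [0.5369 0.1798 0.1283] yaw -72.94 tilt 0.02 q [ 0.119  0.276 -0.562  1.784  0.161  1.128 -1.768] Ftool [0.75 0.13 1.64] Mtool [ 0.025  0.087 -0.048] w 14.23
```

Well centred, with under 1 N sideways. I'll turn it a further 0.7 rad.

```bash
python3 -m crank '{"dp":[[0,0,0],[0,0,0],[0,0,0],[0,0,0],[0,0,0],[0,0,0],[0,0,0],[0,0,0]],"delta_rot":[[0,0,0],[0,0,0.1],[0,0,0.12],[0,0,0.13],[0,0,0.13],[0,0,0.12],[0,0,0.1],[0,0,0]]}' 0.8 20
python3 -c "
from h import *
st()"
python3 -m crank '{"dp":[[0,0,0],[0,0,0],[0,0,0],[0,0,0],[0,0,0],[0,0,0],[0,0,-1],[0,0,-2]],"delta_rot":[[0,0,0],[0,0,0],[0,0,0],[0,0,0],[0,0,0],[0,0,0],[0,0,0],[0,0,0]]}' 8.7 10
python3 -m crank '{"dp":[[0,0,-3],[0,0,-3],[0,0,-3],[0,0,0],[0,0,0],[0,0,0],[0,0,0],[0,0,0]],"delta_rot":[[0,0,0],[0,0,0],[0,0,0],[0,0,0],[0,0,0],[0,0,0],[0,0,0],[0,0,0]]}'
python3 -c "
from h import *
s=st();Rm=R.from_rotvec(s['tool_rot']).as_matrix();print(Rm.T@(np.array([.45,-.2,.26])-s['position'])*100)"
```

```text
time: 20.6
position: [0.5369, 0.1793, 0.1284]
tool_rot: [1.732, -2.62, 0.001]
ft_force: [0.4, -1.9, -1.4]
grip_width: 0.155
t 20.6 p [0.5369 0.1793 0.1284] yaw -113.09 tilt 0.06 q [ 0.04   0.262 -0.468  1.787  0.131  1.124 -2.445] Ftool [ 1.56 -1.08  1.44] Mtool [0.144 0.275 0.148] w 13.5
time: 21.4
position: [0.5359, 0.1795, 0.1579]
tool_rot: [1.731, -2.618, -0.002]
ft_force: [0.0, -0.7, 0.3]
grip_width: 0.804
time: 22.2
position: [0.5365, 0.1797, 0.2475]
tool_rot: [1.732, -2.619, -0.001]
ft_force: [-0.8, -0.3, -0.2]
grip_width: 1.0
t 22.2 p [0.5365 0.1797 0.2475] yaw -113.04 tilt 0.11 q [ 0.056  0.17  -0.477  1.641  0.08   1.352 -2.405] Ftool [0.58 0.63 0.18] Mtool [-0.02  -0.015 -0.012] w 86.98
[38.32998429 -6.8998983  -1.21254868]
```

```bash
python3 -m crank '{"dp":[[4.6,-0.8,-0.2],[4.6,-0.8,-0.2],[4.6,-0.8,-0.2],[4.6,-0.8,-0.2],[4.6,-0.8,-0.2],[4.6,-0.8,-0.2],[4.6,-0.8,-0.2],[4.6,-0.8,-0.2]],"delta_rot":[[0,0,0],[0,0,0],[0,0,0],[0,0,0],[0,0,0],[0,0,0],[0,0,0],[0,0,0]]}'
python3 - <<'E'
from fit import *
from absl import absl
st()
for n,box,f in(('side',(185,155,120,105),6),('top',(185,130,120,110),5)):
    i=ctrl.get_image(n);cv2.imwrite(f'pics/{n}9.png',i);crop(n,i,*box,f,n+'9c')
fit('0','9');fit('8','9');absl('9')
E
```

```text
time: 23.0
position: [0.4509, -0.1855, 0.2644]
tool_rot: [1.733, -2.62, -0.0]
ft_force: [1.3, 0.6, 0.2]
grip_width: 1.0
t 23.0 p [ 0.4509 -0.1855  0.2644] yaw -113.04 tilt 0.01 q [ 0.469 -0.029 -0.13   1.802 -0.004  1.369 -1.633] Ftool [-1.09 -0.93 -0.18] Mtool [ 0.017 -0.003 -0.015] w 87.04
side a low 0.8658081210577927
top s low 0.9755569793035701
t mm [-0.15  0.01  0.48] rise toward s deg 1.932 rise toward c deg -0.041 yaw deg 0.04 sig deg [0.046 0.044 0.025] res 0.25
side a low 0.8688884040145914
t mm [-0.05  0.    0.4 ] rise toward s deg 0.343 rise toward c deg 0.033 yaw deg 0.075 sig deg [0.046 0.043 0.021] res 0.16
side [[237.7, 220.07], [195.28, 187.77], [247.14, 164.07], [290.74, 191.79]] [0.06, 0.08, 0.05, 0.07]
top [[217.71, 193.83], [243.25, 135.85], [301.38, 161.1], [275.87, 219.39]] [0.08, 0.08, 0.14, 0.05]
[[554.7, 127.4, 74.8], [750.6, 40.5, 76.2], [660.7, -153.6, 78.4], [465.7, -65.8, 76.8]] [1.2 0.7 0.6 2.2] slope toward s deg -0.69 toward c -0.11 sides [np.float64(212.7), np.float64(214.4), np.float64(213.9), np.float64(213.9)] c [607.9 -12.9  76.5]
```

View pics/side9c.png

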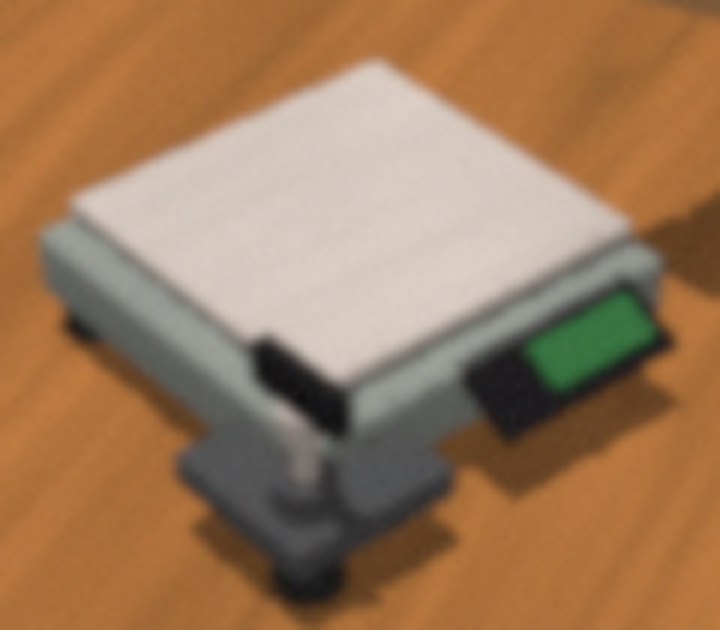

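View pics/top9c.png

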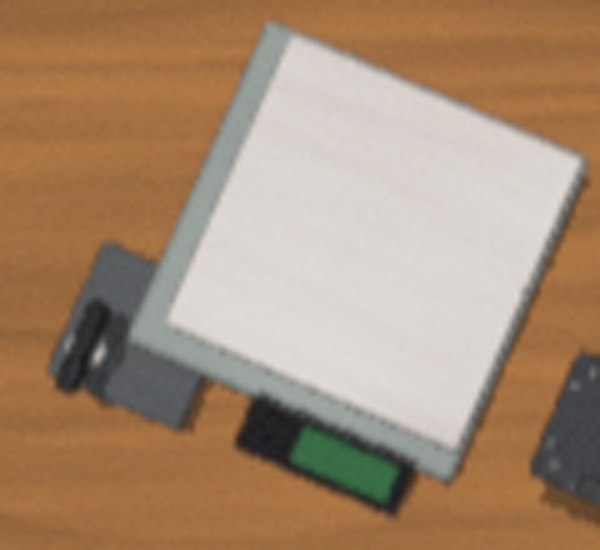

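Run:
```python
from bench import ctrl
import cv2,numpy as np
for n,b in(("top",(95,185,65,85)),("top",(355,170,60,100)),("side",(150,270,130,100))):
    x,y,w,h=b;p=[cv2.imread(f"pics/{n}{k}.png",0)[y:y+h,x:x+w].astype(np.float32) for k in "09"]
    print(n,b,cv2.phaseCorrelate(*p))
print(ctrl.close_job())
```

```text
top (95, 185, 65, 85) ((0.035781035993267096, 0.012808211242173684), 0.9985158574433974)
top (355, 170, 60, 100) ((0.06225904367142121, 0.039172084742610025), 0.9503971759478251)
side (150, 270, 130, 100) ((0.49861749852327364, 0.0030828405069058817), 1.0499415297331633)
the job is handed in; nothing more can be done
None
```

I gripped the bar handle, turned it about 4.5 rad clockwise in two grips (3.8, then 0.7), let go, moved the arm clear and handed the job in at about 23 s. From the numbers below I put the handle at about -0.5 to -0.3, well inside the quarter-turn tolerance, but the cameras could not confirm exact level.

**Level and feet**
- **Lean taken out:** tracking the pan gave a change of about 1.93°. Triangulating its corners gave about 2.15°, so the two methods disagree by about 0.2°.
- **All four feet bearing:** over the last 0.7 rad the scale's centre rose about 0.4 mm, which fits foot_b taking load. The foot_a–foot_c diagonal stayed level within about 0.1°, so neither of those feet has lifted.
- **Absolute level:** the raw triangulated pan slope still reads 0.69° low toward the screw foot. The bin and carton heights show that the cameras have a height bias of about 0.3 to 0.45° in that direction. Allowing for it leaves about 0.25 to 0.4°, which is as close as I could confirm.

**Disturbance**
- **Scale position:** it moved less than 0.2 mm and turned less than 0.1°.
- **Bystanders:** the bin, carton and fuse moved less than 0.1 px between the first and last top views. The same check on the bin in the side view read 0.5 px; I put more weight on the top view, because nothing went near the bin.
- **Forces:** every wrist force I read was under 6 N.

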